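Draw the longest card from the rack and show its fans

ROBOT

A 6-joint arm with a two-finger parallel gripper is mounted at the origin on the work surface. World frame = base frame: x ahead of the robot, y to its left, z up, the work surface at z = 0. Lengths are in m, angles in degrees, forces in N, time in s.
With the tool pointing down it reaches from about 0.25 to 0.8 m from the base axis. Payload 8.5 kg.
Tool frame: the origin (TCP) lies midway between the tips of the shut fingers; the grasp point (between the pads) lies 19 mm behind it; y points along the fingers, x is the direction in which the jaws open and shut, and the axes are right-handed (so a half turn about y gives the same grasp; the last joint's range is limited). The gripper opens to 85 mm and grips with 20 to 120 N. Pads are 22 mm wide; open, the fingers measure 114 mm over their backs; the gripper's body (76 mm by 85 mm) begins 54 mm behind the grasp point. The pads swing forward as they close: fully open they stand 13 mm farther back than shut.
Start: joints at [63.999, 13.648, -0.773, 75.585, 0, 90], TCP at [0.23, 0.472, 0.231] pointing down, gripper open.
Joint ranges: [-152.45, 152.45], [-59.26, 108.67], [-65.41, 83.53], [-104.44, 129.93], [-82.83, 76.93], [-180, 180]. Speed limits (degrees/s): [127.2, 127.2, 159.86, 180, 180, 180].

INTERFACE

Orientations are given as [roll, pitch, yaw] about the fixed x, y, z axes, in that order (R = Rz(yaw) Ry(pitch) Rx(roll)).
In Python, from plant import * gives the robot as it stands.
- The arm moves only by the tool arm_command, never from a script. Its argument "steps" is a list of rows, each an object with "delta_pos": the shift along the tool's x, y, z in m, a list of three; "rotation": the turn, a rotation vector about the tool's x, y, z in rad, a list of three. In form: [{"delta_pos": [x, y, z], "rotation": [rx, ry, rz]}, ...]. A call has 1 to 12 rows; each row shifts and turns the commanded pose from where the row before left it, along the tool's axes as they then stand; what a row does not reach is not made up. A row lasts 1/10 s, in which the tool goes at most 50 mm and 8.59 degrees, less where a joint would pass 70% of its speed; a pose out of reach is approached as far as the arm can. A call with a gripper value outside its range is refused whole. "jaw" is the gripper's target within -1 to 1 (fully open at 1, half-way at 0, shut at -1), set as the call begins (left out, the last holds). The fingers move at their own pace and stop on an object; "squeeze" is the grip in N (left out, the last holds). Time passes only in rows, so rows that do not move let the fingers close. It gives the time, the measured TCP pose, the force and the opening at its end, in the units of the state.
- get_state(): the state, without advancing time (a new reading comes with each control period).
- read_camera(name): name is "side" or "top"; returns (picture, depth): 480x640x3 uint8, blue, green, red; 480x640 float32, m along the optical axis (not along the pixel's ray), 0 where there is no reading.
- get_calibration(name): a dict with "mtx" (3x3 intrinsics, pixels), "k1" (the pictures are not rectified: a ray, as slopes to the right and down, at radius r is drawn at 1 + k1 r^2 times it, then the intrinsics apply), "eye" and "orientation" of the camera in the world. Camera axes: x right, y up, looking along -z (the intrinsics and any distortion apply to the point x, -y, -z); pixel columns grow to the right and rows downward; lengths in m; the calibration is good to about 2 mm. A picture is of the moment at which its call begins. get_calibration takes no time and is no camera call.
- job_done(): hands the job in, once; it reports no verdict.
The state is a dict: "time": time; "joint_pos": joint angles; "joint_vel": joint speeds; "joint_torque": joint torques, N m; "tcp_pos": TCP position; "orientation": TCP orientation; "contact_force": force on the tool from outside, world axes, zero at the start; "moment": the same for the moment, N m; "gripper_width": finger opening in m.
Only numpy, scipy, OpenCV 4.12 (cv2) and the standard library are available. Lean on these libraries where they do the work, as an engineer would, in place of code of your own. Each camera call takes 0.05 s, during which the arm holds its last target. There are 200 camera calls.

TASK

The bench rack holds three expansion cards standing on edge under a swinging keeper bar: swing the bar well aside by its knob, then draw the longest card (the one with two fans) straight up out of its slot, still upright. Then tip it about half-way over, so that its fan side looks half upward and its long edges stay level, and finish while still holding it like that, with all of it at least 10 cm above the tops of the other cards. Leave the other two cards standing in their slots, the bar open, and the things lying about on the desk where they are.

Things in the scene. Friction and masses are not known exactly. Their poses are not given: they have to be found in the camera images.
- long_card_center (a point): The card to take: card 200 x 18 x 105 mm high, two round fans, 0.3 kg, upright in a slot (leaning up to 3 deg), contact edge down. Flat-sided black cooler from 38 mm above the contact edge to the top, 18 mm thick with the board; below it the 4 mm board only. Point: mid length, mid height, mid thickness (board's middle plane 7 mm to -x). x: out of the fan side, y: along the length, z: from contact edge to top edge
- mid_card_center (a point): Leave standing: card 155 x 18 x 105 mm high, one fan, 0.3 kg, upright in a slot (leaning up to 3 deg), contact edge down. Flat-sided black cooler from 38 mm above the contact edge to the top, 18 mm thick with the board; below it the 4 mm board only. Point: mid length, mid height, mid thickness (board's middle plane 7 mm to -x). x: out of the fan side, y: along the length, z: from contact edge to top edge
- short_card_center (a point): Leave standing: card 115 x 18 x 105 mm high, one fan, 0.3 kg, upright in a slot (leaning up to 3 deg), contact edge down. Flat-sided black cooler from 38 mm above the contact edge to the top, 18 mm thick with the board; below it the 4 mm board only. Point: mid length, mid height, mid thickness (board's middle plane 7 mm to -x). x: out of the fan side, y: along the length, z: from contact edge to top edge
- rack: fixed rack, base 250 x 150 x 10 mm, three slots along its y at x = -56, 0, +56 mm, any card in any slot; origin on the desk under the middle slot. Slot walls 150 mm long, tops 36 mm above the desk; slots 5.5 mm wide, 26 mm deep; a seated card's top is 115 mm above the desk. Fan sides look along its +x (away from the robot)
- keeper_pivot (a point): the vertical pivot of the keeper bar, 115 mm along the rack's +x from the rack's origin; 123 mm above the desk, at half the bar's thickness. Pivot post 20 mm in diameter
- keeper_knob (a point): centre of the keeper bar's upright round knob (18 mm diameter, 40 mm tall, from 128 to 168 mm above the desk; this point at 148 mm), 200 mm from the pivot at the robot's end of the bar. The steel bar is 16 mm wide, 10 mm thick, its underside 3 mm above the card tops, and it ends 8 mm past the knob's axis
- keeper (a joint): angle of the keeper bar, rad: 0 = along the rack's -x over the middle of the cards, growing as the knob swings to the rack's +y side (clockwise seen from above), stop at 1.9; light friction, stays where it is left. Past about 1.2 it is well aside of all cards
- stick_a_center (a point): loose memory stick lying flat, 133 x 31 x 4 mm, its centre (bystander)
- stick_b_center (a point): loose memory stick lying flat, 133 x 31 x 4 mm, its centre (bystander)
- screwdriver_grip (a point): screwdriver lying flat, 190 mm long, middle of its handle (bystander)
- cooler_center (a point): square processor cooler 90 x 90 x 57 mm with a fan on top, its centre (bystander)
- screw_dish: small round steel dish, 76 mm across, 28 mm high, origin at the centre of its underside (bystander)
- drive_center (a point): disk drive lying flat, 100 x 70 x 24 mm, its centre (bystander)
Mind the look-alikes: they are no part of the job. Leave any white look-alike of the part that bears long_card_center alone.

How it is judged:
By the outcome, as a careful person would: the job done as asked, in the order asked, and still so for the second after the job is handed in, while the arm keeps its last pose, push and grip.
It also fails if it takes over 48 s, if anything falls off the work surface, if the arm or the gripper's body presses on something with over 40 N, if the wrist force passes 120 N, or if a joint passes its speed limit or range.

## Working session

There is one attempt and no reset: what is moved stays moved. The work goes in short steps, Python scripts to look and compute and a tool call to move; the robot and the scene stay as the last step left them, time stands still between calls to the robot, and variables do not carry over. Pictures are saved under pics/ and viewed, about 8 in all and at most 12, crops included, and the job is handed in when it is done.

Besides the shell and the picture viewer there is one more tool, called by a JSON object that holds its "name" and its "arguments". arm_command: Moves the arm, as the interface text tells. Its arguments: {"type":"object","properties":{"steps":{"type":"array"},"jaw":{"type":"number"},"squeeze":{"type":"number"}},"required":["steps"]}

```bash
mkdir -p pics; ls; cat > h.py <<'E'
from plant import *
import numpy as np, cv2
from scipy.spatial.transform import Rotation as R
def cal(n):
    c=get_calibration(n); o=np.array(c["orientation"],float)
    Rm=o if o.shape==(3,3) else R.from_euler('xyz',o,degrees=True).as_matrix()
    return np.array(c["mtx"]),c["k1"],np.array(c["eye"]),Rm
def rays(n,px):
    K,k1,e,Rm=cal(n); px=np.asarray(px,float).reshape(-1,1,2)
    s=cv2.undistortPoints(px,K,np.array([k1,0,0,0.]),None,None,None).reshape(-1,2)
    return e,np.c_[s[:,0],-s[:,1],-np.ones(len(s))]@Rm.T
def at_z(n,px,z):
    e,d=rays(n,px); return e+d*((z-e[2])/d[:,2])[:,None]
def cloud(n,dep):
    v,u=np.mgrid[0:480,0:640]; e,d=rays(n,np.c_[u.ravel(),v.ravel()])
    return (e+d*dep.reshape(-1,1)).reshape(480,640,3)
def proj(n,p):
    K,k1,e,Rm=cal(n); q=(np.atleast_2d(p)-e)@Rm; s=np.c_[q[:,0],-q[:,1]]/(-q[:,2:3])
    s=s*(1+k1*(s**2).sum(1,keepdims=True)); return s@K[:2,:2].T+K[:2,2]
E
python3 - <<'E'
from h import *
for n in("side","top"):
    print(n,get_calibration(n)); p,d=read_camera(n); cv2.imwrite(f"pics/{n}0.png",p); np.save(n+"0.npy",d); np.save(n+"0c.npy",cloud(n,d))
print(get_state())
E
```

```text
pics
side {'mtx': array([[479.77048016,   0.        , 320.41572827],
       [  0.        , 479.77048016, 243.71143549],
       [  0.        ,   0.        ,   1.        ]]), 'k1': -0.015587826612181157, 'eye': array([ 0.49207699, -0.79132792,  0.74043286]), 'orientation': array([51.06841853,  0.4835053 , -2.745346  ])}
top {'mtx': array([[543.25660764,   0.        , 324.05178259],
       [  0.        , 543.25660764, 235.40121529],
       [  0.        ,   0.        ,   1.        ]]), 'k1': -0.07154724351675364, 'eye': array([ 0.43960115, -0.017114  ,  1.34033944]), 'orientation': array([ 4.80160212e+00,  7.78102797e-02, -9.01757881e+01])}
{'time': 0.1, 'joint_pos': array([ 6.39995585e+01,  1.36772685e+01, -8.11391154e-01,  7.55855844e+01,
       -5.73035079e-04,  9.00007857e+01]), 'joint_vel': array([ 0.00197997, -0.12483425,  0.08513375, -0.02883225, -0.05507111,
       -0.00086389]), 'joint_torque': array([-5.86505503e-04, -5.39721215e+01,  3.46998024e+01,  1.34278359e-02,
       -2.46674369e-05,  5.35199831e-07]), 'tcp_pos': array([0.22998566, 0.47152426, 0.23074913]), 'orientation': array([-9.00005741e+01,  7.42439848e-02,  6.39987729e+01]), 'contact_force': array([ 0.37538073,  0.78658911, -0.99421295]), 'moment': array([-0.02971929, -0.07012941, -0.01336029]), 'gripper_width': 0.0852479058768149}
```

View pics/side0.png

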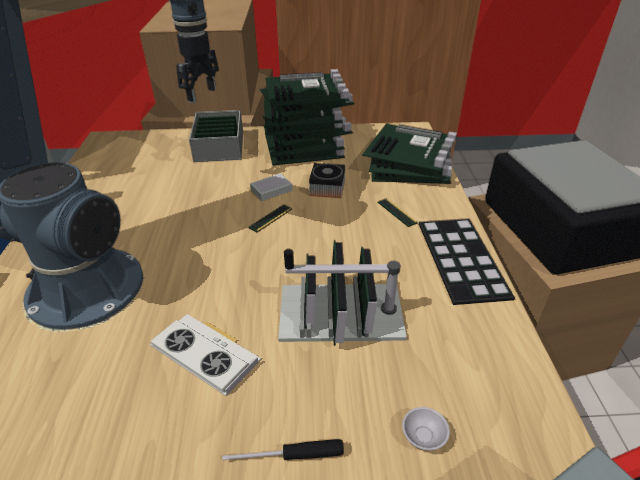

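View pics/top0.png

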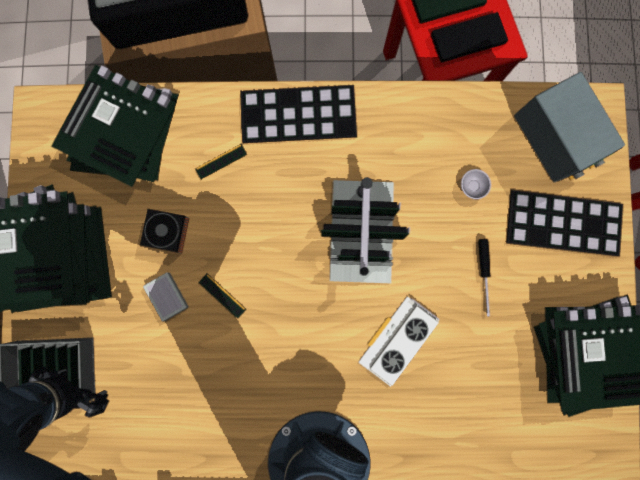

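The top view shows the three cards in the rack at about rows 208, 231 and 255. The longest is in the middle slot, cols 322–408. The bar runs from the pivot at (367,184) to the knob at (364,271). In the side view the knob is at (289,259), the pivot at (393,268) and the long card at (338,290).

Candidates for the long card:
- middle-slot card, top (365,231): 86 px, black
- far card, top (366,208): 68 px
- near card, top (358,255): about 60 px
- white two-fan look-alike, top (400,340), lying on the desk: not to be touched

I choose the middle-slot card and will check it by its metric length and a crop.

```bash
python3 - <<'E'
from h import *
from scipy import ndimage
T=np.load("top0c.npy");S=np.load("side0c.npy")
def roi(C,z0,z1):
    m=(C[...,2]>z0)&(C[...,2]<z1)&(C[...,0]>.3)&(C[...,0]<.75)&(C[...,1]>-.3)&(C[...,1]<.2); return m
for nm,C in(("top",T),("side",S)):
  for z0,z1 in((.095,.122),(.122,.135),(.14,.185)):
    l,n=ndimage.label(roi(C,z0,z1))
    for i in range(1,n+1):
        P=C[l==i]
        if len(P)<12: continue
        c,(w,h),a=cv2.minAreaRect(P[:,:2].astype(np.float32))
        print(nm,z0,len(P),"lo",P.min(0).round(3),"hi",P.max(0).round(3),"med",np.median(P,0).round(3),"rect",np.round(c,3),round(w,3),round(h,3),round(a,1))
a=cv2.imread("pics/top0.png")[160:300,290:440]; b=cv2.imread("pics/side0.png")[225:355,260:425]
a=cv2.resize(a,(430,400),interpolation=2); b=cv2.resize(b,(370,400),interpolation=2)
cv2.imwrite("pics/crop1.png",np.hstack([a,b])[:, :800])
# desk plane check
print(np.median(T[330:380,250:300,2]),np.median(S[380:420,80:130,2]))
# rack base z .01
for nm,C in(("top",T),("side",S)):
    m=(C[...,2]>.006)&(C[...,2]<.02)&(C[...,0]>.4)&(C[...,0]<.75)&(C[...,1]>-.2)&(C[...,1]<.1);l,n=ndimage.label(m)
    P=C[m];print(nm,len(P),cv2.minAreaRect(P[:,:2].astype(np.float32)))
E
```

```text
top 0.095 269 lo [ 0.604 -0.103  0.096] hi [ 0.624 -0.034  0.122] med [ 0.613 -0.071  0.112] rect [ 0.614 -0.069] 0.069 0.019 88.9
top 0.095 262 lo [ 0.601 -0.188  0.095] hi [ 0.622 -0.12   0.121] med [ 0.61  -0.153  0.112] rect [ 0.611 -0.154] 0.068 0.019 87.9
top 0.095 352 lo [ 0.548 -0.101  0.095] hi [ 0.569 -0.009  0.122] med [ 0.558 -0.057  0.112] rect [ 0.56  -0.055] 0.092 0.02 87.5
top 0.095 341 lo [ 0.544 -0.208  0.095] hi [ 0.566 -0.115  0.122] med [ 0.554 -0.161  0.112] rect [ 0.555 -0.161] 0.093 0.02 87.9
top 0.095 173 lo [ 0.493 -0.097  0.096] hi [ 0.512 -0.049  0.118] med [ 0.502 -0.074  0.112] rect [ 0.503 -0.073] 0.048 0.018 88.9
top 0.095 177 lo [ 0.491 -0.164  0.096] hi [ 0.509 -0.115  0.119] med [ 0.5   -0.136  0.113] rect [ 0.5   -0.139] 0.049 0.018 89.1
top 0.122 635 lo [ 0.468 -0.122  0.122] hi [ 0.673 -0.098  0.134] med [ 0.574 -0.108  0.127] rect [ 0.571 -0.11 ] 0.021 0.205 88.7
top 0.14 57 lo [ 0.452 -0.113  0.152] hi [ 0.47  -0.095  0.17 ] med [ 0.461 -0.104  0.166] rect [ 0.461 -0.103] 0.017 0.016 43.9
side 0.095 218 lo [ 0.548 -0.082  0.097] hi [ 0.569 -0.0
[... 703 characters left out ...]
0.611 -0.145] 0.045 0.09 15.7
side 0.095 287 lo [ 0.488 -0.165  0.095] hi [ 0.515 -0.101  0.122] med [ 0.499 -0.141  0.114] rect [ 0.502 -0.133] 0.065 0.023 86.0
side 0.122 897 lo [ 0.452 -0.124  0.122] hi [ 0.672 -0.094  0.135] med [ 0.569 -0.109  0.128] rect [ 0.562 -0.108] 0.027 0.22 88.6
side 0.14 153 lo [ 0.451 -0.112  0.14 ] hi [ 0.469 -0.091  0.17 ] med [ 0.46  -0.107  0.16 ] rect [ 0.46  -0.102] 0.018 0.018 38.4
-0.0017936438051325831 0.0004874141422633316
top 2261 ((0.573959231376648, -0.061945781111717224), (0.35123202204704285, 0.2757268249988556), 4.79157829284668)
side 3804 ((0.5606897473335266, -0.10949436575174332), (0.16082154214382172, 0.2509733736515045), 87.48626708984375)
```

View pics/crop1.png

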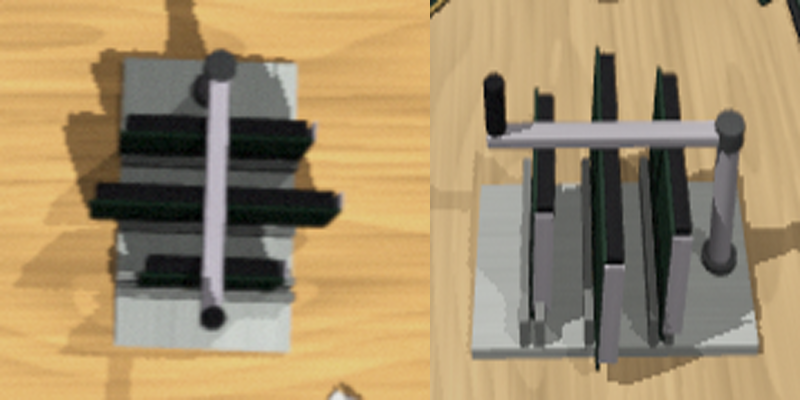

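Metric check: the middle card spans y from -0.209 to -0.009, so it is 200 mm long. Its top is at 0.115 and its centre is about (0.557,-0.108), with yaw about -2.4°, so this is the long card. The knob is at (0.4605,-0.1035) in both views, and its top is at about 0.168. Next I work out the approach.

```bash
cat >> h.py <<'E'
def down(yaw,tilt=0): return R.from_euler('z',yaw,degrees=True)*R.from_euler('y',-tilt,degrees=True)*R.from_euler('x',-90,degrees=True)
def plan(p1,R1,n,p0=None,R0=None):
    s=get_state(); p0=s["tcp_pos"] if p0 is None else np.array(p0); R0=R.from_euler('xyz',s["orientation"],degrees=True) if R0 is None else R0
    rv=(R0.inv()*R1).as_rotvec()/n; dp=(np.array(p1)-p0)/n
    print("n",n,"rot/row",rv.round(4),"deg",np.degrees(np.linalg.norm(rv)).round(2))
    for i in range(n):
        print((R0*R.from_rotvec(rv*i)).inv().apply(dp).round(4).tolist())
        if np.linalg.norm(rv)<1e-3: break
E
python3 - <<'E'
from h import *
plan([.4605,-.1035,.231],down(64),15)
S=np.load("side0c.npy");T=np.load("top0c.npy")
# lean: long card lower-y end face
for z in np.arange(.05,.115,.01):
    m=(abs(S[...,2]-z)<.005)&(S[...,0]>.525)&(S[...,0]<.585)&(S[...,1]<-.19)&(S[...,1]>-.225)
    x=S[m][:,0]; print(round(z,3),m.sum(),np.percentile(x,[5,50,95]).round(4))
E
```

```text
n 15 rot/row [ 0.     -0.     -0.0001] deg 0.0
[-0.0277, 0.0, -0.0306]
0.05 39 [0.5404 0.5487 0.5563]
0.06 36 [0.5414 0.5487 0.5576]
0.07 35 [0.5425 0.5485 0.5575]
0.08 49 [0.5415 0.55   0.5592]
0.09 34 [0.5429 0.5516 0.5588]
0.1 44 [0.5428 0.5498 0.5588]
0.11 92 [0.5436 0.553  0.5608]
```

{"name": "arm_command", "arguments": {"steps": [{"delta_pos": [-0.028,0,-0.031],"rotation": [0,0,0]},{"delta_pos": [-0.028,0,-0.031],"rotation": [0,0,0]},{"delta_pos": [-0.028,0,-0.031],"rotation": [0,0,0]},{"delta_pos": [-0.028,0,-0.031],"rotation": [0,0,0]},{"delta_pos": [-0.028,0,-0.031],"rotation": [0,0,0]},{"delta_pos": [-0.028,0,-0.031],"rotation": [0,0,0]},{"delta_pos": [-0.028,0,-0.031],"rotation": [0,0,0]},{"delta_pos": [-0.028,0,-0.031],"rotation": [0,0,0]},{"delta_pos": [-0.028,0,-0.031],"rotation": [0,0,0]},{"delta_pos": [-0.028,0,-0.031],"rotation": [0,0,0]},{"delta_pos": [-0.028,0,-0.031],"rotation": [0,0,0]},{"delta_pos": [-0.028,0,-0.031],"rotation": [0,0,0]}]}}

```text
time: 1.3
tcp_pos: [0.4174, 0.005, 0.2313]
orientation: [-90.0, 0.0, 64.0]
contact_force: [1.0, 1.1, 0.0]
gripper_width: 0.0857
```

```bash
python3 - <<'E'
from h import *
s=get_state();print(s["joint_pos"].round(1),s["tcp_pos"].round(4),s["orientation"].round(2))
plan([.4605,-.1035,.231],down(88),6)
E
```

```text
[  0.7   3.1 -13.6  73.3   0.   26.7] [0.4174 0.005  0.2313] [-90.     0.    63.99]
n 6 rot/row [-0.     -0.0698  0.    ] deg 4.0
[-0.0131, 0.0, -0.0144]
[-0.0141, 0.0, -0.0134]
[-0.015, 0.0, -0.0124]
[-0.0158, 0.0, -0.0114]
[-0.0166, 0.0, -0.0102]
[-0.0172, 0.0, -0.009]
```

{"name": "arm_command", "arguments": {"steps": [{"delta_pos": [-0.013,0,-0.0145],"rotation": [0,-0.07,0]},{"delta_pos": [-0.014,0,-0.0135],"rotation": [0,-0.07,0]},{"delta_pos": [-0.015,0,-0.0125],"rotation": [0,-0.07,0]},{"delta_pos": [-0.016,0,-0.0115],"rotation": [0,-0.07,0]},{"delta_pos": [-0.0165,0,-0.01],"rotation": [0,-0.07,0]},{"delta_pos": [-0.017,0,-0.009],"rotation": [0,-0.07,0]},{"delta_pos": [0,0,0],"rotation": [0,0,0]},{"delta_pos": [0,0,0],"rotation": [0,0,0]}], "jaw": 0.1, "squeeze": 25}}

```text
time: 2.1
tcp_pos: [0.4601, -0.1015, 0.2309]
orientation: [-89.9, -0.0, 87.9]
contact_force: [-0.6, -0.1, 0.3]
gripper_width: 0.047
```

```bash
python3 - <<'E'
from h import *
s=get_state();print(s["joint_pos"].round(1),s["tcp_pos"].round(4),s["orientation"].round(2),s["gripper_width"])
plan([.4605,-.1035,.137],down(88),6)
E
```

```text
[-12.4   8.4  -7.5  74.1   0.  -10.4] [ 0.4601 -0.1015  0.2309] [-8.994e+01 -2.000e-02  8.792e+01] 0.046993579791303745
n 6 rot/row [-0.0002 -0.0002  0.0001] deg 0.02
[-0.0003, 0.0157, -0.0001]
```

{"name": "arm_command", "arguments": {"steps": [{"delta_pos": [-0.001,0.018,0],"rotation": [0,0,0]},{"delta_pos": [-0.001,0.018,0],"rotation": [0,0,0]},{"delta_pos": [0,0.018,0],"rotation": [0,0,0]},{"delta_pos": [0,0.014,0],"rotation": [0,0,0]},{"delta_pos": [0,0.014,0],"rotation": [0,0,0]},{"delta_pos": [0,0.01,0],"rotation": [0,0,0]},{"delta_pos": [0,0,0],"rotation": [0,0,0]}]}}

```text
time: 2.8
tcp_pos: [0.4595, -0.1028, 0.1383]
orientation: [-89.9, -0.0, 88.1]
contact_force: [0.5, -0.6, 0.1]
gripper_width: 0.0469
```

{"name": "arm_command", "arguments": {"steps": [{"delta_pos": [0,0,0],"rotation": [0,0,0]},{"delta_pos": [0,0,0],"rotation": [0,0,0]},{"delta_pos": [0,0,0],"rotation": [0,0,0]},{"delta_pos": [0,0,0],"rotation": [0,0,0]},{"delta_pos": [0,0,0],"rotation": [0,0,0]},{"delta_pos": [0,0,0],"rotation": [0,0,0]}], "jaw": -1, "squeeze": 25}}

```text
time: 3.4
tcp_pos: [0.4609, -0.1033, 0.14]
orientation: [-90.1, -0.0, 88.1]
contact_force: [-0.6, 4.0, 5.7]
gripper_width: 0.017
```

{"name": "arm_command", "arguments": {"steps": [{"delta_pos": [0.01,0,0],"rotation": [0,0.05,0]},{"delta_pos": [0.015,0,-0.0005],"rotation": [0,0.075,0]},{"delta_pos": [0.02,0,-0.001],"rotation": [0,0.1,0]},{"delta_pos": [0.02,0,-0.001],"rotation": [0,0.1,0]},{"delta_pos": [0.015,0,-0.0005],"rotation": [0,0.075,0]}]}}

```text
time: 3.9
tcp_pos: [0.4799, -0.0257, 0.1401]
orientation: [-90.2, -0.0, 64.9]
contact_force: [4.8, -2.8, 2.9]
gripper_width: 0.0169
```

{"name": "arm_command", "arguments": {"steps": [{"delta_pos": [0.02,0,-0.001],"rotation": [0,0.1,0]},{"delta_pos": [0.02,0,-0.001],"rotation": [0,0.1,0]},{"delta_pos": [0.02,0,-0.001],"rotation": [0,0.1,0]},{"delta_pos": [0.02,0,-0.001],"rotation": [0,0.1,0]},{"delta_pos": [0.02,0,-0.001],"rotation": [0,0.1,0]},{"delta_pos": [0.02,0,-0.001],"rotation": [0,0.1,0]}]}}

```text
time: 4.5
tcp_pos: [0.5598, 0.0612, 0.1401]
orientation: [-90.2, -0.1, 30.5]
contact_force: [4.2, -8.7, 2.1]
gripper_width: 0.0172
```

{"name": "arm_command", "arguments": {"steps": [{"delta_pos": [0.02,0,-0.001],"rotation": [0,0.1,0]},{"delta_pos": [0.02,0,-0.001],"rotation": [0,0.1,0]},{"delta_pos": [0.02,0,-0.001],"rotation": [0,0.1,0]},{"delta_pos": [0.02,0,-0.001],"rotation": [0,0.1,0]},{"delta_pos": [0.016,0,-0.001],"rotation": [0,0.08,0]},{"delta_pos": [0,0,0],"rotation": [0,0,0]},{"delta_pos": [0,0,0],"rotation": [0,0,0]}]}}

```text
time: 5.2
tcp_pos: [0.6504, 0.0879, 0.1401]
orientation: [-90.1, -0.1, 3.2]
contact_force: [-0.0, -5.8, 6.1]
gripper_width: 0.0169
```

{"name": "arm_command", "arguments": {"steps": [{"delta_pos": [0,0,0],"rotation": [0,0,0]},{"delta_pos": [0,0,0],"rotation": [0,0,0]},{"delta_pos": [0,0,0],"rotation": [0,0,0]},{"delta_pos": [0,-0.02,0],"rotation": [0,0,0]},{"delta_pos": [0,-0.03,0],"rotation": [0,0,0]},{"delta_pos": [0,-0.03,0],"rotation": [0,0,0]},{"delta_pos": [0,-0.03,0],"rotation": [0,0,0]},{"delta_pos": [0,-0.02,0],"rotation": [0,0,0]}], "jaw": 0}}

```text
time: 6.0
tcp_pos: [0.6491, 0.0895, 0.2716]
orientation: [-90.0, -0.1, 3.3]
contact_force: [-0.1, 0.6, -0.3]
gripper_width: 0.0426
```

```bash
python3 - <<'E'
from h import *
from scipy import ndimage
s=get_state();print(s["joint_pos"].round(1),s["tcp_pos"].round(4),s["orientation"].round(2),s["gripper_width"])
im=[]
for nm in("side","top"):
    p,d=read_camera(nm);im.append(p);C=cloud(nm,d)
    for z0,z1 in((.106,.121),(.122,.135),(.145,.18)):
      l,n=ndimage.label((C[...,2]>z0)&(C[...,2]<z1)&(C[...,0]>.43)&(C[...,0]<.75)&(C[...,1]>-.3)&(C[...,1]<.2))
      for i in range(1,n+1):
        P=C[l==i]
        if len(P)<20: continue
        c,(w,h),a=cv2.minAreaRect(P[:,:2].astype(np.float32)); print(nm,z0,len(P),np.median(P,0).round(4),np.round(c,4),round(w,4),round(h,4),round(a,1))
a=cv2.resize(im[1][100:340,260:500],(400,400));b=cv2.resize(im[0][190:370,250:430],(400,400));cv2.imwrite("pics/open.png",np.hstack([a,b]))
plan([.556,-.108,.24],down(-2.4),8)
E
```

```text
[ 7.9 26.7 24.7 87.9  0.  94.6] [0.6491 0.0895 0.2716] [-89.99  -0.11   3.28] 0.042622382207672324
side 0.106 708 [ 0.5553 -0.1257  0.1146] [ 0.5563 -0.1076] 0.2027 0.0188 87.6
side 0.106 565 [ 0.6107 -0.1214  0.1145] [ 0.6121 -0.11  ] 0.1592 0.019 87.7
side 0.106 393 [ 0.4995 -0.1125  0.1147] [ 0.5005 -0.105 ] 0.1187 0.0175 88.5
side 0.106 53 [ 0.6574 -0.1188  0.1126] [ 0.6567 -0.1181] 0.0088 0.02 76.0
side 0.122 597 [ 0.6544 -0.0365  0.1285] [ 0.6572 -0.0182] 0.0258 0.2121 1.3
side 0.145 97 [0.6488 0.0836 0.1611] [0.6493 0.0877] 0.0179 0.0203 20.4
top 0.106 520 [ 0.6123 -0.1114  0.1129] [ 0.6132 -0.111 ] 0.1532 0.019 87.6
top 0.106 686 [ 0.557  -0.1077  0.1128] [ 0.5577 -0.1083] 0.1985 0.0193 87.8
top 0.106 381 [ 0.5003 -0.1061  0.1125] [ 0.5013 -0.1065] 0.1139 0.0183 87.7
top 0.122 560 [ 0.6566 -0.0409  0.1269] [ 0.6591 -0.0328] 0.0258 0.1789 1.0
n 8 rot/row [-0.0001  0.0124  0.0006] deg 0.71
[-0.0132, 0.004, -0.024]
[-0.0129, 0.004, -0.0242]
[-0.0126, 0.004, -0.0243]
[-0.0122, 0.004, -0.0245]
[-0.0119, 0.004, -0.0246]
[-0.0116, 0.004, -0.0248]
[-0.0113, 0.004, -0.0249]
[-0.011, 0.0041, -0.025]
```

View pics/open.png

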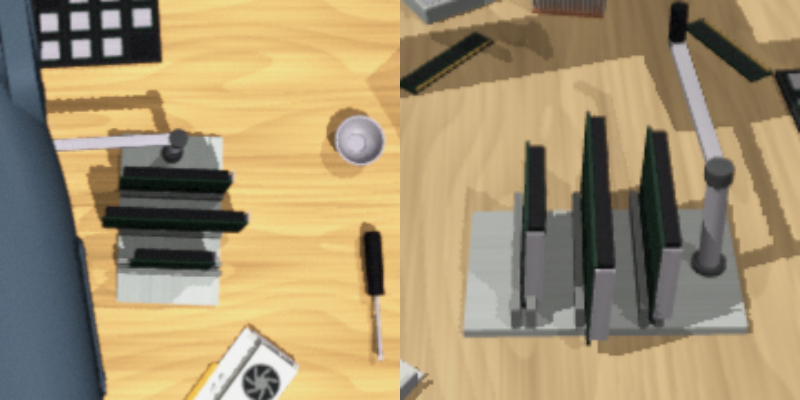

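The bar is open at about 1.5 rad, with its knob at (678,25) in the right half and the bar well clear of the cards. All three cards still stand, and the long one is in the middle. It leans about 2.5° towards +x.

```bash
python3 - <<'E'
from h import *
plan([.558,-.108,.17],down(-2.4,-2.2),9)
E
```

```text
n 9 rot/row [0.0001 0.011  0.0048] deg 0.69
[-0.0115, 0.0113, -0.0213]
[-0.0112, 0.0114, -0.0215]
[-0.0109, 0.0114, -0.0216]
[-0.0106, 0.0115, -0.0217]
[-0.0103, 0.0115, -0.0218]
[-0.01, 0.0116, -0.0219]
[-0.0097, 0.0116, -0.0221]
[-0.0094, 0.0117, -0.0222]
[-0.0091, 0.0117, -0.0223]
```

{"name": "arm_command", "arguments": {"steps": [{"delta_pos": [-0.0115,0.0113,-0.0213],"rotation": [0,0.011,0.0048]},{"delta_pos": [-0.0112,0.0114,-0.0215],"rotation": [0,0.011,0.0048]},{"delta_pos": [-0.011,0.0114,-0.0216],"rotation": [0,0.011,0.0048]},{"delta_pos": [-0.0106,0.0115,-0.0217],"rotation": [0,0.011,0.0048]},{"delta_pos": [-0.0103,0.0115,-0.0218],"rotation": [0,0.011,0.0048]},{"delta_pos": [-0.01,0.0116,-0.022],"rotation": [0,0.011,0.0048]},{"delta_pos": [-0.0097,0.0116,-0.022],"rotation": [0,0.011,0.0048]},{"delta_pos": [-0.0094,0.0117,-0.0222],"rotation": [0,0.011,0.0048]},{"delta_pos": [-0.009,0.0117,-0.0223],"rotation": [0,0.011,0.0048]},{"delta_pos": [0,0,0],"rotation": [0,0,0]},{"delta_pos": [0,0,0],"rotation": [0,0,0]}], "jaw": -0.05}}

```text
time: 7.2
tcp_pos: [0.5563, -0.1085, 0.1668]
orientation: [-90.1, 2.5, -2.5]
contact_force: [0.6, 0.1, -0.2]
gripper_width: 0.0407
```

```bash
python3 - <<'E'
from h import *
s=get_state();print(s["joint_pos"].round(1),s["tcp_pos"].round(4),s["orientation"].round(2),s["gripper_width"])
plan([.555,-.108,.066],down(-2.4,-2.2),8)
E
```

```text
[-10.8  21.2   0.4  71.8  -0.5  81.7] [ 0.5563 -0.1085  0.1668] [-90.1    2.54  -2.46] 0.040657189474230845
n 8 rot/row [ 0.0002 -0.0001 -0.0007] deg 0.04
[0.0004, 0.0126, 0.0001]
```

{"name": "arm_command", "arguments": {"steps": [{"delta_pos": [0.0025,0,0],"rotation": [0,0,0]},{"delta_pos": [0,0.014,0],"rotation": [0,0,0]},{"delta_pos": [0,0.014,0],"rotation": [0,0,0]},{"delta_pos": [0,0.014,0],"rotation": [0,0,0]},{"delta_pos": [0,0.014,0],"rotation": [0,0,0]},{"delta_pos": [0,0.012,0],"rotation": [0,0,0]}]}}

```text
time: 7.8
tcp_pos: [0.557, -0.1077, 0.0989]
orientation: [-90.1, 2.4, -2.3]
contact_force: [-0.1, 0.5, 0.1]
gripper_width: 0.0406
```

{"name": "arm_command", "arguments": {"steps": [{"delta_pos": [0,0.012,0],"rotation": [0,0,0]},{"delta_pos": [0,0.011,0],"rotation": [0,0,0]},{"delta_pos": [0,0.01,0],"rotation": [0,0,0]},{"delta_pos": [0,0,0],"rotation": [0,0,0]},{"delta_pos": [0,0,0],"rotation": [0,0,0]}]}}

```text
time: 8.3
tcp_pos: [0.5575, -0.1086, 0.0698]
orientation: [-90.1, 2.1, -2.4]
contact_force: [-4.7, 3.8, 26.7]
gripper_width: 0.0408
```

{"name": "arm_command", "arguments": {"steps": [{"delta_pos": [0,-0.008,0],"rotation": [0,0,0]},{"delta_pos": [0,0,0],"rotation": [0,0,0]}]}}

```text
time: 8.5
tcp_pos: [0.556, -0.1087, 0.0753]
orientation: [-90.1, 2.4, -2.4]
contact_force: [0.3, 0.0, 0.7]
gripper_width: 0.0403
```

```bash
python3 - <<'E'
from h import *
s=get_state();print(s["joint_pos"].round(1),s["tcp_pos"].round(4),s["orientation"].round(2),s["contact_force"].round(1))
p,d=read_camera("side");cv2.imwrite("pics/desc.png",cv2.resize(p[150:360,230:440],(600,600),interpolation=2)); np.save("desc.npy",cloud("side",d))
E
```

```text
[-10.8  24.6  -8.4  59.3  -0.5  81.6] [ 0.556  -0.1087  0.0753] [-90.15   2.36  -2.41] [0.3 0.  0.7]
```

View pics/desc.png

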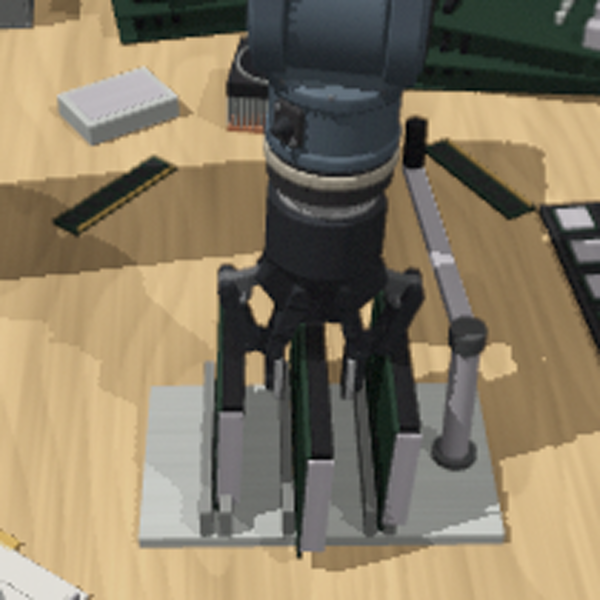

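The image shows the outer knuckles of the gripper, near (228,275) and (412,275), just over the neighbouring cards' tops. They had touched those cards. The cards still stand, so I grip a little higher.

{"name": "arm_command", "arguments": {"steps": [{"delta_pos": [0.0005,-0.003,0],"rotation": [0,0,0]},{"delta_pos": [0,0,0],"rotation": [0,0,0]},{"delta_pos": [0,0,0],"rotation": [0,0,0]},{"delta_pos": [0,0,0],"rotation": [0,0,0]},{"delta_pos": [0,0,0],"rotation": [0,0,0]},{"delta_pos": [0,0,0],"rotation": [0,0,0]},{"delta_pos": [0,0,0],"rotation": [0,0,0]}], "jaw": -1, "squeeze": 80}}

```text
time: 9.25
tcp_pos: [0.5552, -0.1086, 0.0774]
orientation: [-90.1, 2.5, -2.4]
contact_force: [-2.3, -0.5, 7.5]
gripper_width: 0.0169
```

{"name": "arm_command", "arguments": {"steps": [{"delta_pos": [0,-0.005,0],"rotation": [0,0,0]},{"delta_pos": [0,-0.007,0],"rotation": [0,0,0]},{"delta_pos": [0,-0.007,0],"rotation": [0,0,0]},{"delta_pos": [0,-0.007,0],"rotation": [0,0,0]},{"delta_pos": [0,-0.007,0],"rotation": [0,0,0]},{"delta_pos": [-0.0003,-0.007,0],"rotation": [0,0,0]}]}}

```text
time: 9.85
tcp_pos: [0.5578, -0.1087, 0.1182]
orientation: [-90.1, 2.4, -2.4]
contact_force: [0.9, 0.3, -2.7]
gripper_width: 0.017
```

```bash
python3 - <<'E'
from h import *
s=get_state();print(s["tcp_pos"].round(4),s["orientation"].round(2),s["contact_force"].round(1),s["moment"].round(2))
from scipy import ndimage
p,d=read_camera("side");cv2.imwrite("pics/lift.png",cv2.resize(p[130:360,210:440],(600,600),interpolation=2)); C=cloud("side",d)
for z in np.arange(.06,.15,.01):
    m=(abs(C[...,2]-z)<.005)&(C[...,0]>.525)&(C[...,0]<.585)&(C[...,1]<-.19)&(C[...,1]>-.225)
    if m.sum()>5: print(round(z,3),m.sum(),np.median(C[m],0).round(4))
plan([s["tcp_pos"][0],s["tcp_pos"][1],.26],down(-2.4,-2.5),6)
E
```

```text
[ 0.5578 -0.1087  0.1182] [-90.13   2.42  -2.41] [ 0.9  0.3 -2.7] [ 0.02 -0.05  0.05]
0.06 6 [ 0.5424 -0.2049  0.0622]
0.07 39 [ 0.5484 -0.2073  0.0707]
0.08 34 [ 0.5501 -0.2076  0.0793]
0.09 44 [ 0.5516 -0.2072  0.0899]
0.1 46 [ 0.5497 -0.2074  0.0993]
0.11 37 [ 0.5514 -0.2077  0.1104]
0.12 50 [ 0.553  -0.2073  0.1198]
0.13 44 [ 0.5509 -0.2075  0.1294]
0.14 42 [ 0.5543 -0.2076  0.1402]
n 6 rot/row [ 0.0004 -0.      0.0005] deg 0.04
[-0.001, -0.0234, -0.0001]
```

View pics/lift.png

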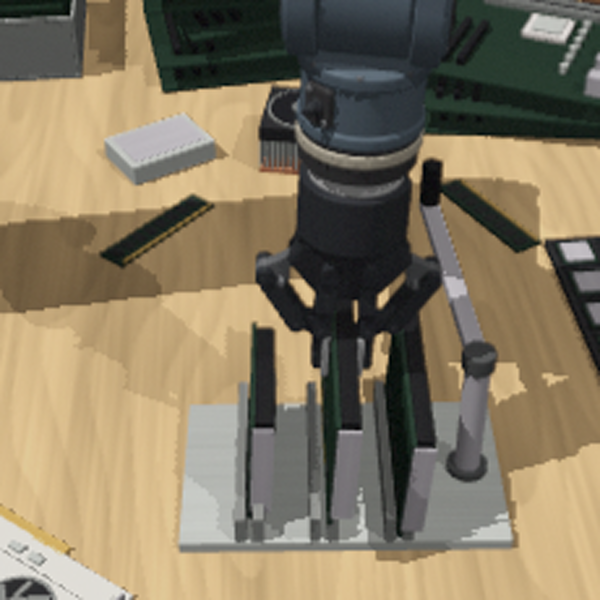

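The card hangs free, with its end face at (345,475), straight above its slot. The neighbours still stand. I go on straight up.

{"name": "arm_command", "arguments": {"steps": [{"delta_pos": [-0.0005,-0.012,0],"rotation": [0,0,0]},{"delta_pos": [-0.001,-0.02,0],"rotation": [0,0,0]},{"delta_pos": [-0.001,-0.024,0],"rotation": [0,0,0]},{"delta_pos": [-0.001,-0.024,0],"rotation": [0,0,0]},{"delta_pos": [-0.001,-0.024,0],"rotation": [0,0,0]},{"delta_pos": [-0.001,-0.024,0],"rotation": [0,0,0]},{"delta_pos": [-0.001,-0.024,0],"rotation": [0,0,0]},{"delta_pos": [-0.001,-0.024,0],"rotation": [0,0,0]},{"delta_pos": [-0.001,-0.024,0],"rotation": [0,0,0]},{"delta_pos": [-0.001,-0.02,0],"rotation": [0,0,0]},{"delta_pos": [0,-0.01,0],"rotation": [0,0,0]},{"delta_pos": [0,0,0],"rotation": [0,0,0]}]}}

```text
time: 11.1
tcp_pos: [0.5581, -0.1082, 0.3495]
orientation: [-90.2, 2.3, -2.4]
contact_force: [-0.1, 0.5, -2.8]
gripper_width: 0.0172
```

```bash
python3 - <<'E'
from h import *
s=get_state();print(s["joint_pos"].round(1),s["tcp_pos"].round(4),s["orientation"].round(2),s["contact_force"].round(1))
plan(s["tcp_pos"],down(-2.4,45),16)
E
```

```text
[-10.7  19.8  25.   97.5  -0.5  81.7] [ 0.5581 -0.1082  0.3495] [-90.15   2.31  -2.41] [-0.1  0.5 -2.8]
n 16 rot/row [ 0.0002  0.0001 -0.0516] deg 2.96
[0.0, 0.0, 0.0]
[0.0, 0.0, 0.0]
[0.0, 0.0, 0.0]
[0.0, 0.0, 0.0]
[0.0, 0.0, 0.0]
[0.0, 0.0, 0.0]
[0.0, 0.0, 0.0]
[0.0, 0.0, 0.0]
[0.0, 0.0, 0.0]
[0.0, 0.0, 0.0]
[0.0, 0.0, 0.0]
[0.0, 0.0, 0.0]
[0.0, 0.0, 0.0]
[0.0, 0.0, 0.0]
[0.0, 0.0, 0.0]
[0.0, 0.0, 0.0]
```

{"name": "arm_command", "arguments": {"steps": [{"delta_pos": [0,0,0],"rotation": [0,0,-0.03]},{"delta_pos": [0,0,0],"rotation": [0,0,-0.052]},{"delta_pos": [0,0,0],"rotation": [0,0,-0.052]},{"delta_pos": [0,0,0],"rotation": [0,0,-0.052]},{"delta_pos": [0,0,0],"rotation": [0,0,-0.052]},{"delta_pos": [0,0,0],"rotation": [0,0,-0.052]},{"delta_pos": [0,0,0],"rotation": [0,0,-0.052]},{"delta_pos": [0,0,0],"rotation": [0,0,-0.052]}]}}

```text
time: 11.9
tcp_pos: [0.557, -0.1079, 0.3469]
orientation: [-90.1, -20.1, -2.4]
contact_force: [-0.1, -0.3, -3.5]
gripper_width: 0.0173
```

{"name": "arm_command", "arguments": {"steps": [{"delta_pos": [0,0,0],"rotation": [0,0,-0.052]},{"delta_pos": [0,0,0],"rotation": [0,0,-0.052]},{"delta_pos": [0,0,0],"rotation": [0,0,-0.052]},{"delta_pos": [0,0,0],"rotation": [0,0,-0.052]},{"delta_pos": [0,0,0],"rotation": [0,0,-0.052]},{"delta_pos": [0,0,0],"rotation": [0,0,-0.052]},{"delta_pos": [0,0,0],"rotation": [0,0,-0.052]},{"delta_pos": [0,0,0],"rotation": [0,0,-0.052]},{"delta_pos": [0,0,0],"rotation": [0,0,-0.02]},{"delta_pos": [0,0,0],"rotation": [0,0,0]},{"delta_pos": [0,0,0],"rotation": [0,0,0]},{"delta_pos": [0,0,0],"rotation": [0,0,0]}]}}

```text
time: 13.1
tcp_pos: [0.5578, -0.1081, 0.3476]
orientation: [-90.2, -45.0, -2.3]
contact_force: [0.6, -0.5, -2.9]
gripper_width: 0.017
```

```bash
python3 - <<'E'
from h import *
s=get_state();print(s["joint_pos"].round(1),s["tcp_pos"].round(4),s["orientation"].round(2),s["contact_force"].round(1))
im=[];Cs=[]
for n in("side","top"):
    p,d=read_camera(n);im.append(p);C=cloud(n,d);Cs.append(C)
    m=(C[...,2]>.2)&(C[...,0]>.5)&(C[...,1]<-.16)&(C[...,1]>-.25)&(C[...,0]<.68); P=C[m]
    if len(P): print(n,"low-y end lo",P.min(0).round(3),"hi",P.max(0).round(3))
    m=(C[...,2]>.2)&(C[...,0]>.5)&(C[...,1]>-.06)&(C[...,1]<.03)&(C[...,0]<.68)&(C[...,2]<.42); P=C[m]
    if len(P): print(n,"hi-y end lo",P.min(0).round(3),"hi",P.max(0).round(3))
# fan-side plane from top view
C=Cs[1]; m=(C[...,2]>.25)&(C[...,2]<.42)&(C[...,0]>.5)&(C[...,0]<.68)&(C[...,1]<-.15)&(C[...,1]>-.22)
P=C[m]; q=P-np.median(P,0); q=q[np.linalg.norm(q,axis=1)<.06]; print("normal",np.linalg.svd(q-q.mean(0))[2][2].round(3))
cv2.imwrite("pics/end.png",np.hstack([cv2.resize(im[0][60:360,180:480],(400,400)),cv2.resize(im[1][100:340,250:490],(400,400))]))
E
```

```text
[-16.1 -13.  -29.6  29.2   9.6  80.1] [ 0.5578 -0.1081  0.3476] [-90.18 -45.05  -2.28] [ 0.6 -0.5 -2.9]
side low-y end lo [ 0.521 -0.211  0.3  ] hi [ 0.595 -0.16   0.381]
side hi-y end lo [ 0.533 -0.06   0.296] hi [ 0.603 -0.005  0.381]
top low-y end lo [ 0.523 -0.21   0.296] hi [ 0.597 -0.16   0.382]
top hi-y end lo [ 0.529 -0.06   0.293] hi [ 0.604 -0.007  0.38 ]
normal [ 0.629 -0.131  0.766]
```

View pics/end.png

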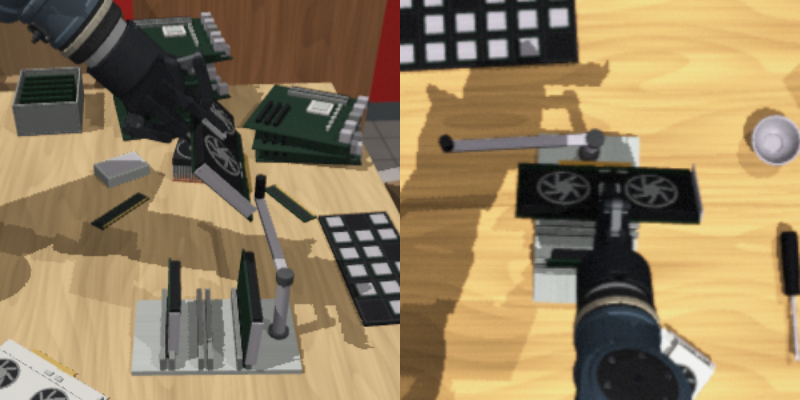

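The final picture shows the two-fan card held about 45° over, fans up, at (610,190) in the right half. Both ends are at the same height, and the lowest point is at about 0.29 m, against the 0.215 m needed. The other two cards stand in their slots and the bar is open.

```bash
python3 -c "
from plant import *
print(job_done())"
```

```text
the job is handed in; nothing more can be done
None
```

I swung the keeper bar open by its knob to about 1.5 rad. Then I drew the 200 mm two-fan card straight up out of the middle slot and tipped it 45° with its fans half upward. I handed the job in at about 13 s, still holding the card with an 80 N grip.

**Last checks**
- **Tool pitch:** it reads -45.0°.
- **Card level:** both ends span about 0.295–0.381 m, agreeing within 3–4 mm, so the long edges are level.
- **Height:** the lowest point of the card is at about 0.293 m, roughly 18 cm above the tops of the other cards.
- **Rest of the scene:** the other two cards stand in their slots and the bar is open. The desk items in view look undisturbed, but I did not measure them.

**What went wrong or disagreed**
- **Contact on the way down:** on the first descent the gripper's outer knuckles apparently pressed on the neighbouring cards' tops. The reading was about 27 N, under the 40 N limit. I backed off and gripped about 1 cm higher than planned, and both cards stayed standing.
- **Plane fit:** a rough fit to the fan side gave a normal of (0.63, -0.13, 0.77), tilted somewhat sideways. The fan relief probably disturbs that fit, and the equal end heights and tool pose do not bear it out.

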